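# Load and lock the lamp test station

## Robot

A 6-joint arm with a two-finger parallel gripper is mounted at the origin on the work surface. World frame = base frame: x ahead of the robot, y to its left, z up, the work surface at z = 0. Lengths are in m, angles in rad, forces in N, time in s.
With the tool pointing down it reaches from about 0.4 to 0.825 m from the base axis. Payload 7 kg.
Tool frame: the origin (TCP) lies midway between the tips of the shut fingers; the grasp point (between the pads) lies arm.hold_point_z behind it (arm.hold_point_z is the distance from the TCP to the grasp point, in m); z points along the fingers, y is the line along which they close (so a half turn about z gives the same grasp; the last joint's range is limited). The gripper opens to 88 mm and grips with 3 to 60 N. Pads are 19 mm wide; open, the fingers measure 130 mm over their backs; the gripper's body (78 mm by 193 mm) begins 47 mm behind the grasp point.
Start: joints at [1.572, 0.359, 0.012, 0, -1.224, -0.288], TCP at [0.191, 0.647, 0.227] pointing down, gripper open.
Joint ranges: [-3.07, 3.07], [-1.43, 2.12], [-1.02, 1.25], [-3.03, 1.67], [-3.05, -0], [-3.03, 3.03]. Speed limits (rad/s): [2.39, 2.39, 3.01, 3.14, 3.14, 3.14].

## Interface

Orientations are given as [roll, pitch, yaw] about the fixed x, y, z axes, in that order (R = Rz(yaw) Ry(pitch) Rx(roll)).
In Python, from station import arm gives the robot as it stands.
- The arm moves only by the shell command python3 -m crank 'ROWS' [OPENING] [FORCE]. ROWS is JSON, a list that holds one entry, the list of rows, each a list of 4 numbers: the shift along the tool's x, y, z in units of 25 mm (1.0 is 25 mm), then the turn about the tool's z in units of 5 degrees (1.0 is 5 degrees). A call has 1 to 12 rows; each row is the pose to reach, as a shift and turn from the pose commanded when the call began, along the tool's axes at that moment; what a row does not reach only later rows make up. A row lasts 1/8 s, in which the tool goes at most 62.5 mm and 10.7 degrees, less where a joint would pass 70% of its speed; a pose out of reach is approached as far as the arm can. A call with a gripper value outside its range is refused whole. OPENING is the closure, from 0 (fully open) to 1 (shut), set as the call begins (- or left out, the last holds). The fingers move at their own pace and stop on an object; FORCE is the grip in N (left out, the last holds). Time passes only in rows, so rows that repeat a pose let the fingers close. It gives the time, the measured TCP pose, the force, the opening and the grip force at its end, in the units of the state.
- arm.get_state(): the state, without advancing time (a new reading comes with each control period).
- arm.grab_frame(name): name is "scene" or "side" or "wrist"; returns (picture, depth): 384x512x3 uint8, red, green, blue; 384x512 float32, m along the optical axis (not along the pixel's ray), 0 where there is no reading.
- arm.get_calibration(name): a dict with "mtx" (3x3 intrinsics, pixels), "R" (3x3) and "t" (3): a world point X has camera coordinates R X + t; the wrist camera has in their place "mount" (4x4, takes a point from camera to tool coordinates, whose origin is the TCP and whose axes are the flange's). Camera axes: x right, y down, z forward; pixel columns grow to the right and rows downward; lengths in m; the calibration is good to about 2 mm. A picture is of the moment at which its call begins: read the wrist's pose just before it. get_calibration takes no time and is no camera call.
- arm.job_done(): hands the job in; it is judged then, once.
Trained networks look in the newest picture that a camera, given by its name, has taken for a name from the list of things; names that differ only in an ending like _2 or _b are one class to them, and where a whole thing is asked for, a point or a joint stands for the part that bears it (a point fixed in the world has none). Each returns a list of dicts, best first, with "score" (0 to 1); they miss things now and then, are a little off and sometimes report something else, mostly with a low value. They report only what shows in the picture. A call takes as long as a camera call. They do not tell look-alikes from the thing itself.
- arm.recognise(thing, camera): "extent" ([left, top, width, height] in pixels, round what is visible of it).
- arm.trace(thing, camera): "mask" (384x512 bool, what is visible of it) and "extent" ([left, top, width, height] in pixels, round what is visible of it).
The state is a dict: "t": time; "q": joint angles; "qd": joint speeds; "joint_efforts": joint torques, N m; "eef_pos": TCP position; "ee_rot": TCP orientation; "force": force on the tool from outside, world axes, zero at the start; "moment": the same for the moment, N m; "width": finger opening in m; "gripper_force": force on a finger pad.
Only numpy, scipy, OpenCV 4.12 (cv2) and the standard library are available. Lean on these libraries where they do the work, as an engineer would, in place of code of your own. Each camera call takes 0.05 s, during which the arm holds its last target. There are 200 camera calls.

## Task

Test the reflector lamps: pull the ball-lock pin, open the station's clear guard, stand every reflector lamp from the bench cap up in the bays, one to a bay. Then lower the guard gently onto its stop, push the pin through the tongue and lock block fully home, and only then turn the supply dial so that its pointer meets the red mark. Leave the other things on the bench alone.

Things in the scene. Friction and masses are not known exactly. Their poses are not given: they have to be found in the camera images.
- station: Fixed lamp test station; origin on the bench under the middle bay's centre, z up, x from its lock (front, -x, towards the robot) to its hinge (rear). A blue base, 234 mm wide in y, carries three open bays in a row along y (centres at y -76, 0, 76 mm, x 0), each 72 mm square inside, floor at z 12 mm, aluminium rims 4 to 5 mm thick rising 18 mm above the floor.
- lock_hole (a point): Mouth of the vertical 15 mm through-hole in the top of the dark steel lock block (48 mm in x, 44 mm in y, 48 mm high; hole at station x -95 mm, y 0). Two sprung balls in the hole snap into the pin's groove: the pin needs about 5 to 15 N to pull out or to push its last 20 mm home.
- bay0 (a point): Centre of the floor of the bay at station y = -76 mm.
- bay1 (a point): Centre of the floor of the middle bay.
- bay2 (a point): Centre of the floor of the bay at station y = +76 mm.
- guard (a joint): Angle of the clear, yellow-edged guard (hood) over the bays: 0 = down on its stop, up to 1.75 rad = open (just past upright). The hinge is stiff, so the guard stays at whatever angle it is left; moving it takes about 3 to 6 N at the handle.
- guard_hinge (a point): Point on the guard's hinge axis, which lies along the station's y, at station x 75 mm, 48 mm above the bench; opening turns the guard's front up and back over the rear. When down, the guard's top is 106 mm above the bench; it spans 246 mm in y and reaches from 8 to 128 mm in front of the hinge, its tongue to 192 mm.
- guard_handle (a point): Middle of the black round handle bar on the guard, 10 mm thick and 100 mm long along the station's y, its axis 36 mm above the guard's top (105 mm in front of and 94 mm above the hinge when down). It moves with the guard; its own axes are the guard's.
- pin_grip (a point): Middle of the red grip (22 mm diameter, 36 mm high) of the steel ball-lock pin; z points from tip to grip. The collar's underside (28 mm diameter, 4 mm thick) is 22 mm below this point, the tapered tip 72 mm below; shank 12 mm diameter. Fully home, the collar sits on the tongue and this point is 76 mm above the bench. At the start the pin is home, locking the guard down.
- rest_hole (a point): Mouth of the vertical 16 mm plain through-hole in a fixed wooden pin rest, 46 mm square and 58 mm high, where the pin can stand meanwhile (collar on the wood).
- dial (a joint): Angle of the blue dial on the supply box: grows clockwise seen from above, 0 to 2.8 rad, light friction, no springs. At 0 the white pointer points along the supply box's +x.
- dial_grip (a point): On the dial's axis, half-way up its finger bar (bar 42 mm long, 10 mm thick, 34 mm high, its top 14 mm above this point, on a 44 mm disc whose top lies 19 mm below this point); its x axis points along the white pointer and the bar.
- supply: Fixed grey supply box, 130 mm square, 60 mm high, origin at the bench under the dial's axis.
- set_mark (a point): Red set mark on the dial's scale, 44 mm from the dial's axis, on top of the supply box; its x axis points radially outward from the dial's axis through the mark. It does not move during the job.
- lamp0_mid (a point): Middle (half-way up, 36 mm above its face) of the white reflector lamp, 72 mm tall, standing on its flat 50 mm face with the brass cap up; z points from face to cap. The wide body is the lower 18 mm, then it tapers; the straight 26 mm cap and neck runs from this point to 36 mm above it (grip it there). About 60 g. May be absent.
- lamp1_mid (a point): Middle (half-way up, 36 mm above its face) of the amber reflector lamp, 72 mm tall, standing on its flat 50 mm face with the brass cap up; z points from face to cap. The wide body is the lower 18 mm, then it tapers; the straight 26 mm cap and neck runs from this point to 36 mm above it (grip it there). About 60 g. May be absent.
- lamp2_mid (a point): Middle (half-way up, 36 mm above its face) of the blue reflector lamp, 72 mm tall, standing on its flat 50 mm face with the brass cap up; z points from face to cap. The wide body is the lower 18 mm, then it tapers; the straight 26 mm cap and neck runs from this point to 36 mm above it (grip it there). About 60 g. May be absent.
- mug: Bystander: blue mug, 90 mm tall, to be left alone. Origin at its underside.
- carton: Bystander: small cardboard carton, 70 x 70 x 90 mm, to be left alone. Origin at its underside.
- fuse_jar: Bystander: jar, 70 mm tall, to be left alone. Origin at its underside.
- driver: Bystander: small screwdriver lying on the bench, 130 mm long, to be left alone. Origin at its underside.
- tape_roll: Bystander: yellow roll, 84 mm across, 22 mm high, to be left alone. Origin at its underside.
- globe_lamp: Bystander: green glass globe lamp (round, not a reflector lamp) with brass cap, 92 mm tall, not to be tested, to be left alone. Origin at its underside.
- tongue_hole (a point): Upper mouth of the vertical 16 mm hole in the yellow tongue (6 mm thick, 40 mm wide) that projects from the guard's front. With the guard down it lies right over the lock hole, its top 54 mm above the bench. It moves with the guard.
There are look-alikes about, which are no part of the job. What is shaped like the part that bears lamp2_mid but pink is not meant.

How it is judged:
By the outcome, as a careful person would: the job done as asked, in the order asked, and still so for the second after the job is handed in, with the robot touching nothing.
Of lamp0, lamp1, lamp2 only 1 to 3 are there at a start; the rules pass over those that are not, and their reading is None.
At some moment in a run one of lamp0, lamp1, lamp2 may be knocked a few centimetres aside while the robot is not near it.
It also fails if it takes over 210 s, if anything falls off the work surface, if the arm or the gripper's body presses on something with over 40 N, if the wrist force passes 120 N, or if a joint passes its speed limit or range.

## Working session

There is one attempt and no reset: what is moved stays moved. The work goes in short steps, Python scripts to look and compute and a shell command to move; the robot and the scene stay as the last step left them, time stands still between calls to the robot, and variables do not carry over. Pictures are saved under pics/ and viewed, at most 14 in all, crops included, and the job is handed in when it is done.

```bash
ls; mkdir -p pics
cat > h.py <<'E'
import numpy as np, cv2
from station import arm
from scipy.spatial.transform import Rotation as Ro
def pose():
    s=arm.get_state(); T=np.eye(4); T[:3,:3]=Ro.from_euler('xyz',s['ee_rot']).as_matrix(); T[:3,3]=s['eef_pos']; return T,s
def cam(name):
    """camera-to-world 4x4 and K"""
    c=arm.get_calibration(name); K=np.array(c['mtx'])
    if 'mount' in c: return pose()[0]@np.array(c['mount']),K
    W=np.eye(4); W[:3,:3]=np.array(c['R']); W[:3,3]=np.array(c['t']).ravel(); return np.linalg.inv(W),K
def grab(name,fn=None):
    C,K=cam(name); im,d=arm.grab_frame(name)
    if fn: cv2.imwrite('pics/'+fn,im[:,:,::-1])
    return im,d,C,K
def cloud(d,C,K):
    v,u=np.mgrid[:d.shape[0],:d.shape[1]]
    P=np.stack([(u-K[0,2])/K[0,0]*d,(v-K[1,2])/K[1,1]*d,d],-1)
    return P@C[:3,:3].T+C[:3,3]
def proj(X,C,K):
    W=np.linalg.inv(C); p=K@(W[:3,:3]@np.asarray(X)+W[:3,3]); return p[:2]/p[2]
def rel(target,yaw=None):
    """rows units from current commanded(measured) pose to TCP target"""
    T,s=pose(); d=T[:3,:3].T@(np.asarray(target)-T[:3,3])/0.025
    return np.round(d,2)
E
python3 - <<'E'
from h import *
T,s=pose(); print(s, arm.hold_point_z); print(T.round(3))
for n in ['scene','side','wrist']:
    im,d,C,K=grab(n,n+'0.png'); print(n,C.round(3),K.round(1)); np.savez('/tmp/'+n,im=im,d=d,C=C,K=K)
    P=cloud(d,C,K)
    if n=='wrist': continue
    for th in ['station','guard','guard_handle','pin_grip','rest_hole','dial','supply','lamp0_mid','lamp1_mid','lamp2_mid','mug','carton','fuse_jar','driver','tape_roll','globe_lamp','set_mark']:
        try: r=arm.trace(th,n)
        except Exception as e: print(th,e); continue
        for o in r[:4]:
            if o['score']<.2: continue
            m=o['mask']&(d>0); q=P[m]
            print(th,round(o['score'],2),np.round(o['extent']).astype(int).tolist(), np.median(q,0).round(3) if len(q) else '', np.percentile(q,[2,98],axis=0).round(3).tolist() if len(q) else '', np.median(im[o['mask']],0))
E
```

```text
pics
{'t': 0.0, 'q': array([ 1.57211054e+00,  3.59365030e-01,  1.10410234e-02, -3.65584635e-04,
       -1.22409720e+00, -2.88090651e-01]), 'qd': array([-0.00118196,  0.00016779, -0.00090869, -0.00216081, -0.0014283 ,
       -0.00116872]), 'joint_efforts': array([ 9.52390910e-04, -5.82702184e+01,  2.93053508e+01,  6.99750692e+00,
        6.82327125e-03, -1.58855987e-04]), 'eef_pos': array([0.19081995, 0.64694277, 0.22562628]), 'ee_rot': array([ 3.13993708e+00, -1.32201909e-04, -2.86900827e-01]), 'force': array([-0.37965591,  0.49570942, -0.20409966]), 'moment': array([ 0.01600707, -0.02029695,  0.01873547]), 'gripper_force': 0.0, 'width': 0.08753327442832712} 0.0188
[[ 0.959 -0.283 -0.     0.191]
 [-0.283 -0.959 -0.002  0.647]
 [ 0.     0.002 -1.     0.226]
 [ 0.     0.     0.     1.   ]]
scene [[-0.901  0.318 -0.295  0.943]
 [ 0.434  0.674 -0.598  0.798]
 [ 0.009 -0.666 -0.746  1.101]
 [ 0.     0.     0.     1.   ]] [[493.3   0.  250.9]
 [  0.  493.3 194.4]
 [  0.    0.    1. ]]
station 0.67 [209, 174, 95, 104] [0.578 0.077 0.103] [[0.459, -0.062, 0.004], [0.649, 0.184, 0.141]] [155.
[... 5337 characters left out ...]
78, 0.025]] [188. 168.  23.]
tape_roll 0.53 [172, 184, 15, 23] [0.434 0.259 0.028] [[0.417, 0.245, -0.001], [0.457, 0.278, 0.071]] [ 71.  94. 127.]
globe_lamp 0.56 [182, 135, 24, 22] [0.645 0.441 0.05 ] [[0.624, 0.42, 0.013], [0.678, 0.474, 0.092]] [ 93. 121.  74.]
set_mark 0.55 [325, 201, 33, 32] [ 0.746 -0.183  0.054] [[0.716, -0.219, -0.002], [0.793, -0.098, 0.091]] [64. 81. 88.]
set_mark 0.42 [213, 241, 17, 14] [ 0.396 -0.008  0.021] [[0.367, -0.016, 0.006], [0.43, 0.004, 0.028]] [213.  48.  36.]
wrist [[-0.282 -0.914 -0.291  0.269]
 [-0.959  0.269  0.085  0.624]
 [ 0.001  0.303 -0.953  0.385]
 [ 0.     0.     0.     1.   ]] [[301.2   0.  255.3]
 [  0.  301.2 193.3]
 [  0.    0.    1. ]]
```

Run:
```python
import cv2,numpy as np
a=cv2.imread('pics/scene0.png')[110:384,130:370]; b=cv2.imread('pics/side0.png')[125:345,120:390]
a=cv2.resize(a,None,fx=2.15,fy=2.15,interpolation=2);cv2.imwrite('pics/a.png',a)
b=cv2.resize(b,None,fx=2.7,fy=2.7,interpolation=2);cv2.imwrite('pics/b.png',b)
print(a.shape,b.shape)
```

```text
(589, 516, 3) (594, 729, 3)
```

View pics/a.png

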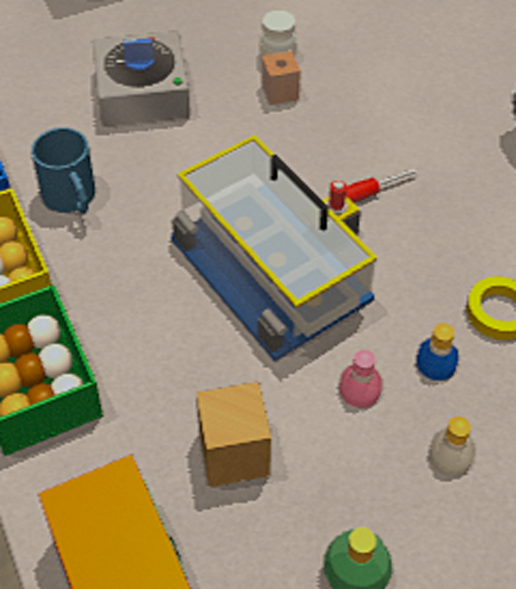

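View pics/b.png

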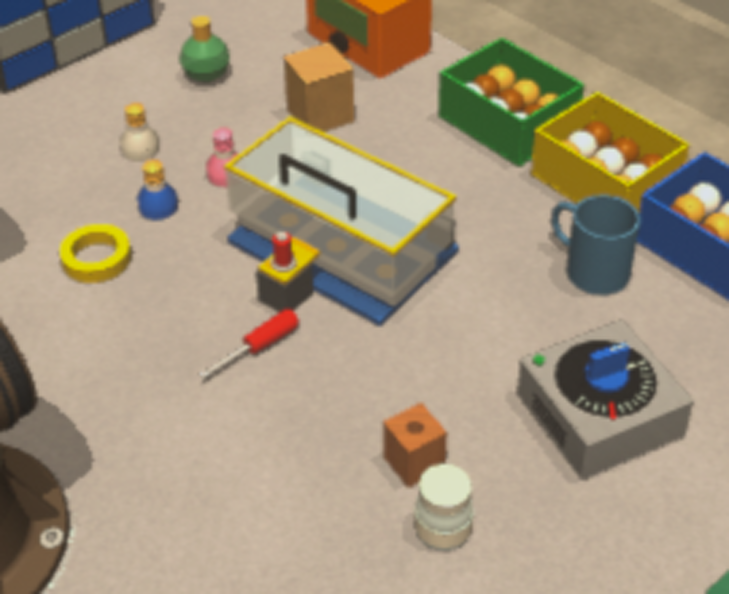

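The scene picture shows two real lamps: blue at crop (437,352) and white at crop (453,450). The lamp at crop (361,380) is the pink decoy, and there is no amber lamp. The side picture shows the pin home, the rest hole at crop (415,427) next to the jar, and the dial with its red mark at crop (612,410).

```bash
cat > m.py <<'E'
from h import *
def loc(Ps,ims,cx,cy,r,z0,z1,f=None):
    out=[]
    for P,im in zip(Ps,ims):
        m=(np.hypot(P[...,0]-cx,P[...,1]-cy)<r)&(P[...,2]>z0)&(P[...,2]<z1)
        if f is not None: m&=f(im.astype(int))
        out.append(P[m])
    return out
red=lambda i:(i[...,0]>110)&(i[...,1]<75)&(i[...,2]<75)
yel=lambda i:(i[...,0]>130)&(i[...,1]>120)&(i[...,2]<70)
blk=lambda i:i.sum(-1)<120
E
python3 - <<'E'
from m import *
Ps,ims=[],[]
for n in ['scene','side']:
    z=np.load(f'/tmp/{n}.npz'); Ps.append(cloud(z['d'],z['C'],z['K'])); ims.append(z['im'])
def circ(q): # circle-ish centre: enclosing circle of top points
    (c,r)=cv2.minEnclosingCircle(q[:,:2].astype(np.float32)); return np.round(c,4),round(r,4),len(q)
for i in range(2):
    g=lambda *a:loc(Ps,ims,*a)[i]
    q=g(.555,.08,.2,.099,.113); q=q if len(q) else q
    y=g(.555,.06,.2,.098,.114,yel); (c,s,a)=cv2.minAreaRect(y[:,:2].astype(np.float32)); print('guard',np.round(c,4),np.round(s,4),round(a,2))
    h=g(.54,.08,.15,.130,.15); (c,s,a)=cv2.minAreaRect(h[:,:2].astype(np.float32)); print('handle',np.round(c,4),np.round(s,4),round(a,2),h[:,2].max().round(3))
    p=g(.455,.035,.03,.088,.1); print('pin top',circ(p),p[:,2].max().round(3),p.mean(0).round(4))
    t=g(.40,-.237,.045,.054,.066); (c,s,a)=cv2.minAreaRect(t[:,:2].astype(np.float32)); print('rest',np.round(c,4),np.round(s,4),round(a,2),np.median(t[:,2]).round(4))
    t=g(.59,-.32,.12,.054,.063); (c,s,a)=cv2.minAreaRect(t[:,:2].astype(np.float32)); print('supply',np.round(c,4),np.round(s,4),round(a,2),np.median(t[:,2]).round(4))
    t=g(.59,-.32,.05,.085,.115); (c,s,a)=cv2.minAreaRect(t[:,:2].astype(np.float32)); print('bar',np.round(c,4),np.round(s,4),round(a,2),t[:,2].max().round(4))
    t=g(.59,-.32,.07,.054,.066,red); print('mark',np.median(t,0),len(t))
    for n,x,yy in [('L0',.495,.385),('L2',.443,.268)]:
        t=g(x,yy,.035,.064,.08); print(n,circ(t),t[:,2].max().round(4))
    j=g(.366,-.313,.045,.064,.08); print('jar',circ(j),j[:,2].max())
E
```

```text
guard [0.5593 0.0563] [0.1221 0.252 ] 10.23
handle [0.5231 0.0524] [0.0118 0.1052] 10.87 0.15
pin top (array([0.461 , 0.0384]), 0.0126, 42) 0.099 [0.4603 0.04   0.0935]
rest [ 0.4031 -0.2367] [0.0524 0.048 ] 77.95 0.0568
supply [ 0.5909 -0.324 ] [0.1378 0.1292] 73.98 0.0591
bar [ 0.5902 -0.3222] [0.0163 0.0396] 56.45 0.1078
mark [nan nan nan] 0
L0 (array([0.4939, 0.3821]), 0.0127, 79) 0.0743
L2 (array([0.4443, 0.2701]), 0.0135, 66) 0.0745
jar (array([ 0.3699, -0.3134]), 0.0286, 130) 0.07427505805097234
guard [0.558  0.0567] [0.1279 0.2547] 9.4
handle [0.5193 0.0479] [0.0137 0.1105] 10.71 0.149
pin top (array([0.4559, 0.0376]), 0.012, 34) 0.099 [0.4555 0.0361 0.094 ]
rest [ 0.4003 -0.2362] [0.0506 0.0486] 75.3 0.0572
supply [ 0.5877 -0.3242] [0.1346 0.1319] 73.86 0.059
bar [ 0.588  -0.3254] [0.0131 0.0424] 71.31 0.1074
mark [ 0.55933964 -0.3575832   0.063812  ] 12
L0 (array([0.4922, 0.378 ]), 0.0166, 26) 0.0746
L2 (array([0.4405, 0.2681]), 0.0124, 30) 0.0731
jar (array([ 0.3669, -0.3135]), 0.0255, 253) 0.07414587770787362
  return _methods._mean(a, axis=axis, dtype=dtype,
  ret = um.true_divide(
```

```bash
python3 -m crank '[[[17.1,20.3,0.5,-5.4],[17.1,20.3,0.5,-5.4],[17.1,20.3,0.5,-5.4],[17.1,20.3,0.5,-5.4],[17.1,20.3,0.5,-5.4],[17.1,20.3,0.5,-5.4],[17.1,20.3,0.5,-5.4],[17.1,20.3,0.5,-5.4],[17.1,20.3,0.5,-5.4],[17.1,20.3,0.5,-5.4],[17.1,20.3,0.5,-5.4],[17.1,20.3,0.5,-5.4]]]' 0.3 40
python3 -m crank '[[[0,0,0,0],[0,0,0,0],[0,0,0,0],[0,0,0,0]]]'
python3 - <<'E'
from m import *
im,d,C,K=grab('wrist','w1.png'); T,s=pose(); print(T.round(4),s['width'],s['q'].round(2))
P=cloud(d,C,K)
p=loc([P],[im],.458,.038,.03,.085,.1)[0]; (c,r)=cv2.minEnclosingCircle(p[:,:2].astype(np.float32)); print('pin',c,r,p[:,2].max(),len(p))
y=loc([P],[im],.555,.06,.2,.098,.114,yel)[0]; print('yel',len(y), cv2.minAreaRect(y[:,:2].astype(np.float32)) if len(y) else '')
E
```

```text
t: 3.35
eef_pos: [0.4579, 0.0375, 0.214]
ee_rot: [3.141, 0.0, 0.18]
force: [0.1, -0.3, -1.2]
width: 0.0614
gripper_force: 0.0
t: 3.85
eef_pos: [0.4573, 0.0403, 0.2142]
ee_rot: [-3.142, -0.0, 0.186]
force: [-0.6, 0.1, -0.1]
width: 0.0615
gripper_force: 0.0
[[ 9.829e-01  1.843e-01  1.000e-04  4.574e-01]
 [ 1.843e-01 -9.829e-01  1.000e-04  4.020e-02]
 [ 2.000e-04 -1.000e-04 -1.000e+00  2.141e-01]
 [ 0.000e+00  0.000e+00  0.000e+00  1.000e+00]] 0.06146867498596573 [ 0.52  0.   -0.46 -0.   -1.1   1.24]
pin (0.45699018239974976, 0.03652418404817581) 0.010826915502548218 0.09935226239174938 407
yel 726 ((0.553085207939148, 0.055319808423519135), (0.11177054047584534, 0.24183574318885803), 10.66778564453125)
```

View pics/w1.png

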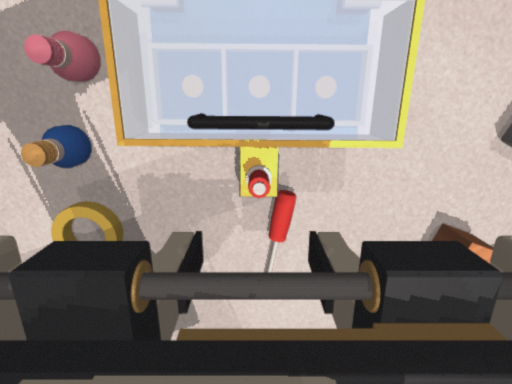

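```bash
python3 -m crank '[[[0,0.12,2,0],[0,0.12,4,0],[0,0.12,5.5,0],[0,0.12,6.0,0],[0,0.12,6.0,0],[0,0.12,6.0,0],[0,0.12,6.0,0]]]'
python3 -m crank '[[[0,0,0,0],[0,0,0,0],[0,0,0,0],[0,0,0,0],[0,0,0,0],[0,0,0,0]]]' 1 40
```

```text
t: 4.78
eef_pos: [0.4589, 0.0372, 0.0653]
ee_rot: [-3.141, -0.003, 0.185]
force: [-0.3, -0.2, -0.3]
width: 0.0617
gripper_force: 0.0
t: 5.52
eef_pos: [0.458, 0.0368, 0.064]
ee_rot: [3.142, 0.0, 0.184]
force: [0.5, 0.2, 0.4]
width: 0.0211
gripper_force: 40.0
```

```bash
python3 -m crank '[[[0,0,-0.3,0],[0,0,-0.6,0],[0,0,-0.9,0],[0,0,-1.3,0],[0,0,-2,0],[0,0,-3,0],[0,0,-4,0],[0,0,-5,0],[0,0,-5.6,0],[0,0,-5.6,0]]]' 1 50
python3 - <<'E'
from m import *
T,s=pose(); print(T[:3,3],s['width'],s['ee_rot'])
im,d,C,K=grab('side','s1.png'); P=cloud(d,C,K)
q=P[(P[...,0]>.38)&(P[...,0]<.43)&(P[...,1]>-.27)&(P[...,1]<-.2)&(P[...,2]>.05)&(P[...,2]<.065)]
# refine rest hole: dark pixels on top face
u,v=proj([.402,-.2365,.058],C,K).astype(int); g=im[v-10:v+11,u-10:u+11].mean(-1); m=g<g.min()+20
yy,xx=np.nonzero(m); print(u,v,g.min(),m.sum(),xx.mean()+u-10,yy.mean()+v-10)
uv=np.array([xx.mean()+u-10,yy.mean()+v-10,1]); r=C[:3,:3]@(np.linalg.inv(K)@uv); print(C[:3,3]+r*((.058-C[2,3])/r[2]))
cv2.imwrite('pics/s1c.png',cv2.resize(im[180:345,180:380,::-1],None,fx=3,fy=3,interpolation=2))
E
```

```text
t: 6.78
eef_pos: [0.4584, 0.037, 0.205]
ee_rot: [-3.141, -0.002, 0.184]
force: [-0.4, -0.2, -0.9]
width: 0.0209
gripper_force: 50.0
[0.45843485 0.03700837 0.20502153] 0.02089315767965335 [-3.14086544e+00 -2.12760885e-03  1.84475826e-01]
273 282 77.66666666666667 91 272.1868131868132 288.7912087912088
[ 0.38473234 -0.24979109  0.058     ]
```

View pics/s1c.png

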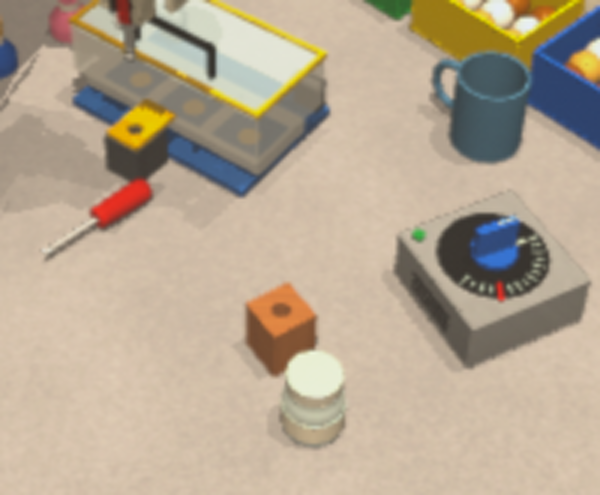

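```bash
python3 -m crank '[[[-1,2.5,0,0],[-2,5,0,0],[-3,7.5,0,0],[-4.2,10.3,0,0],[-4.2,10.3,0,0],[-4.2,10.3,0,0],[-4.2,10.3,0,0],[-4.2,10.3,0,0],[-4.2,10.3,0,0]]]'
cat > r.py <<'E'
from m import *
im,d,C,K=grab('wrist','w2.png'); T,s=pose(); print(T[:3,3].round(4),s['ee_rot'].round(4),s['q'].round(2)); P=cloud(d,C,K)
t=P[(abs(P[...,0]-.402)<.045)&(abs(P[...,1]+.2365)<.045)&(abs(P[...,2]-.058)<.006)]
(c,sz,a)=cv2.minAreaRect(t[:,:2].astype(np.float32)); print('rest',c,sz,a,np.median(t[:,2]),len(t))
E
python3 r.py
```

```text
t: 7.95
eef_pos: [0.4023, -0.2349, 0.204]
ee_rot: [-3.142, -0.0, 0.186]
force: [-0.9, 0.3, -0.7]
width: 0.0211
gripper_force: 50.0
[ 0.4023 -0.235   0.2041] [ 3.1416e+00 -1.0000e-04  1.8580e-01] [-0.1   0.03 -0.46 -0.   -1.08  1.86]
rest (0.40033140778541565, -0.23844626545906067) (0.04615455120801926, 0.04661181941628456) 80.01032257080078 0.05874262647490591 1764
```

View pics/w2.png

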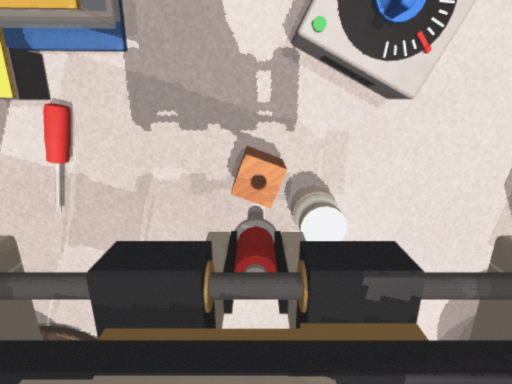

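```bash
python3 -m crank '[[[-0.08,0.11,1,0],[-0.08,0.11,2,0],[-0.08,0.11,2.5,0],[-0.08,0.11,2.9,0],[-0.08,0.11,3.2,0],[-0.08,0.11,3.5,0],[-0.08,0.11,3.8,0],[-0.08,0.11,3.8,0]]]'
python3 -m crank '[[[0,0,0.4,0],[0,0,0.8,0],[0,0,1.2,0],[0,0,1.5,0],[0,0,1.62,0],[0,0,1.62,0],[0,0,1.62,0]]]'
```

```text
t: 9.0
eef_pos: [0.4002, -0.2387, 0.1086]
ee_rot: [-3.141, 0.001, 0.184]
force: [0.1, 0.5, -1.2]
width: 0.0209
gripper_force: 50.0
t: 9.88
eef_pos: [0.4007, -0.2388, 0.0687]
ee_rot: [3.141, -0.0, 0.184]
force: [-0.0, -0.3, -0.1]
width: 0.021
gripper_force: 50.0
```

```bash
python3 -m crank '[[[0,0,0,0],[0,0,0,0],[0,0,-0.5,0],[0,0,-1.5,0],[0,0,-3.5,0],[0,0,-5,0],[0,0,-7.2,0],[0,0,-7.2,0]]]' 0.5
python3 -m crank '[[[2,-3,0,2],[4,-6,0,4],[5,-8,0,6],[6.9,-10.4,0,8],[6.9,-10.4,0,10],[6.9,-10.4,0,12],[6.9,-10.4,0,14],[6.9,-10.4,0,16],[6.9,-10.4,0,18],[6.9,-10.4,0,18],[6.9,-10.4,0,18],[6.9,-10.4,0,18]]]'
python3 - <<'E'
from m import *
im,d,C,K=grab('wrist','w3.png'); T,s=pose(); print(T[:3,3].round(4),s['ee_rot'].round(4),s['q'].round(2),s['width']); P=cloud(d,C,K)
h=loc([P],[im],.5215,.05,.07,.136,.155)[0]; print('handle',cv2.minAreaRect(h[:,:2].astype(np.float32)),h[:,2].max(),len(h))
y=loc([P],[im],.555,.06,.2,.098,.114,yel)[0]; print('yel',len(y), cv2.minAreaRect(y[:,:2].astype(np.float32)) if len(y) else '')
for b in [(-76),0,76]:pass
im,d,C,K=grab('side','s2.png'); P=cloud(d,C,K); p=loc([P],[im],.4,-.239,.03,.09,.105)[0]; print('pin',p.mean(0) if len(p) else 'none',len(p), cv2.minEnclosingCircle(p[:,:2].astype(np.float32)))
E
```

```text
t: 10.88
eef_pos: [0.4028, -0.2395, 0.254]
ee_rot: [3.138, -0.008, 0.185]
force: [-0.3, 0.0, -0.9]
width: 0.0438
gripper_force: 0.0
t: 12.38
eef_pos: [0.5223, 0.0485, 0.2486]
ee_rot: [-3.142, 0.0, -1.384]
force: [-0.1, -0.1, 0.8]
width: 0.0437
gripper_force: 0.0
[0.5224 0.0485 0.2486] [ 3.1416  0.     -1.3847] [ 0.47  0.1  -0.28 -0.   -1.19 -0.28] 0.04360531697315359
handle ((0.5204941630363464, 0.047887444496154785), (0.009952974505722523, 0.10881185531616211), 10.460963249206543) 0.14949803682761548 1254
yel 211 ((0.5511272549629211, 0.08902287483215332), (0.11876760423183441, 0.08197030425071716), 9.451192855834961)
pin [ 0.39858109 -0.23917298  0.09682613] 51 ((0.40077927708625793, -0.2385643869638443), 0.011291461065411568)
```

```bash
python3 -m crank '[[[0,0.05,1.5,0],[0,0.05,3,0],[0,0.05,4.2,0],[0,0.05,4.75,0],[0,0.05,4.75,0],[0,0.05,4.75,0]]]'
python3 -m crank '[[[0,0,0,0],[0,0,0,0],[0,0,0,0],[0,0,0,0],[0,0,0,0]]]' 1 25
```

```text
t: 13.22
eef_pos: [0.5221, 0.0486, 0.131]
ee_rot: [-3.14, 0.0, -1.386]
force: [-0.1, -0.3, 0.5]
width: 0.0442
gripper_force: 0.0
t: 13.85
eef_pos: [0.5217, 0.0484, 0.13]
ee_rot: [-3.141, -0.0, -1.386]
force: [2.3, -0.4, 0.0]
width: 0.0091
gripper_force: 25.0
```

```bash
python3 -m crank '[[[0,-0.17,-0.18,0],[0,-0.34,-0.35,0],[0,-0.52,-0.52,0],[0,-0.72,-0.67,0]]]'
python3 - <<'E'
from h import *
T,s=pose(); print(T[:3,3],s['width'],s['force'],s['gripper_force'])
E
```

```text
t: 14.35
eef_pos: [0.5382, 0.0513, 0.1465]
ee_rot: [3.139, -0.0, -1.387]
force: [-2.4, 0.6, -4.3]
width: 0.0089
gripper_force: 25.0
[0.53818368 0.05133334 0.14648488] 0.008883008735141347 [-2.37402332  0.6382302  -4.3325904 ] 25.00800222158432
```

```bash
python3 -m crank '[[[0,-0.2,-0.15,0],[0,-0.4,-0.29,0],[0,-0.61,-0.42,0],[0,-0.82,-0.54,0],[0,-1.04,-0.65,0],[0,-1.26,-0.75,0],[0,-1.49,-0.84,0],[0,-1.72,-0.93,0],[0,-1.96,-1.0,0],[0,-2.2,-1.06,0]]]'
python3 -m crank '[[[0,-0.24,-0.05,0],[0,-0.48,-0.09,0],[0,-0.72,-0.12,0],[0,-0.97,-0.14,0],[0,-1.21,-0.15,0],[0,-1.46,-0.14,0],[0,-1.46,-0.14,0]]]'
```

```text
t: 15.6
eef_pos: [0.5933, 0.0612, 0.1749]
ee_rot: [-3.141, -0.001, -1.386]
force: [-6.3, -1.2, 6.5]
width: 0.0089
gripper_force: 25.0
t: 16.48
eef_pos: [0.6306, 0.0679, 0.1781]
ee_rot: [-3.139, -0.001, -1.386]
force: [0.8, -5.0, 3.7]
width: 0.0094
gripper_force: 25.0
```

```bash
python3 -m crank '[[[0,0,0,0],[0,0,0,0],[0,0,-0.6,0],[0,0,-1.5,0],[0,0,-2.9,0],[0,0,-2.9,0],[0,1,-2.9,1],[0,2.5,-2.9,3]]]' 0.7
python3 -m crank '[[[0,2,0,2],[0,4.5,0,4],[0,4.5,0,6],[0,4.5,0,8],[0,4.5,0,10],[0,4.5,0,12],[0,4.5,0,14],[0,4.5,0,15],[0,4.5,0,15],[0,4.5,0,15]]]' 1
python3 - <<'E'
from h import *
T,s=pose(); print(T[:3,3],s['ee_rot'],s['q'].round(2)); im,d,C,K=grab('side','s3.png')
cv2.imwrite('pics/s3c.png',cv2.resize(im[100:260,150:350,::-1],None,fx=3,fy=3,interpolation=2))
E
```

```text
t: 17.48
eef_pos: [0.567, 0.0571, 0.2486]
ee_rot: [3.141, -0.0, -1.653]
force: [-0.2, -0.3, -0.0]
width: 0.0259
gripper_force: 0.0
t: 18.73
eef_pos: [0.4552, 0.0657, 0.2492]
ee_rot: [3.141, 0.0, -2.955]
force: [0.5, 0.5, -0.6]
width: 0.0005
gripper_force: 0.0
[0.45519212 0.06569425 0.24920431] [ 3.14142314e+00  2.23187123e-04 -2.95501056e+00] [ 0.57 -0.02 -0.4  -0.   -1.19 -1.96]
```

View pics/s3c.png

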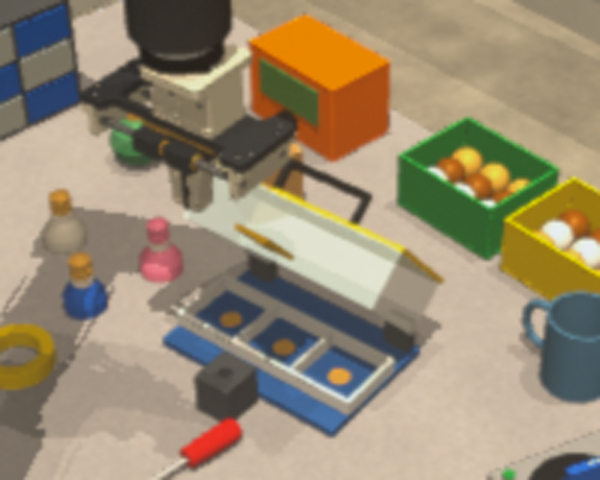

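```bash
python3 -m crank '[[[0.11,-1.16,0,0],[0.11,-1.16,1.2,0],[0.11,-1.16,2.5,0],[0.11,-1.16,2.5,0],[0.11,-1.16,2.5,0]]]'
python3 -m crank '[[[-0.4,0,0,0],[-0.8,0,0,0],[-1.2,0,0,0],[-1.6,0,0,0],[-2,0,0,0],[-2.4,0,0,0],[-2.8,0,0,0],[-3.2,0,0,0],[-3.5,0,0,0],[-3.8,0,0,0]]]'
```

```text
t: 19.4
eef_pos: [0.4586, 0.0368, 0.1877]
ee_rot: [-3.141, 0.001, -2.956]
force: [-0.2, 0.4, 0.5]
width: 0.0002
gripper_force: 0.0
t: 20.65
eef_pos: [0.5518, 0.0542, 0.1865]
ee_rot: [3.142, 0.0, -2.957]
force: [-2.9, -1.0, 1.6]
width: 0.0004
gripper_force: 1.1
```

```bash
python3 -m crank '[[[-0.35,0,0,0],[-0.7,0,0,0],[-1.0,0,0,0],[-1.3,0,0,0],[-1.6,0,0,0],[-1.9,0,0,0],[-2.2,0,0,0],[-2.5,0,0,0],[-2.8,0,0,0],[-3.0,0,0,0],[-3.0,0,0,0]]]'
```

```text
t: 22.02
eef_pos: [0.6254, 0.0679, 0.1863]
ee_rot: [-3.142, 0.0, -2.957]
force: [0.1, 0.1, 1.5]
width: 0.0003
gripper_force: 0.0
```

```bash
python3 -m crank '[[[0.6,0,0,0],[1.5,0,0,0],[3,0,-1,0],[3,0,-2.5,0],[3,0,-2.5,0],[3,0,-2.5,0]]]' 0.4
python3 - <<'E'
from m import *
im,d,C,K=grab('wrist','w4.png'); T,s=pose(); print(T[:3,3].round(4),s['ee_rot'].round(4)); P=cloud(d,C,K)
np.savez('/tmp/w4',im=im,P=P)
u=np.array([np.cos(.185),np.sin(.185)]); v=np.array([-u[1],u[0]]); o=np.array([.5512,.0542])
X=(P[...,:2]-o)@u; Y=(P[...,:2]-o)@v
# rims: top z~.030
m=(abs(P[...,2]-.030)<.005)&(abs(X)<.06)&(abs(Y)<.135)&(d>0)
q=P[m][:,:2].astype(np.float32); c=cv2.minAreaRect(q); print('rims',c,len(q),'station-rel',(np.array(c[0])-o)@u,(np.array(c[0])-o)@v)
for n in ['scene','side']:
    im,d,C,K=grab(n,n+'4.png'); P=cloud(d,C,K)
    for nm,x,y in [('L0',.493,.381),('L2',.4425,.2695),('pink',.54,.262)]:
        t=loc([P],[im],x,y,.06,.064,.08)[0]
        if len(t): print(n,nm,cv2.minEnclosingCircle(t[:,:2].astype(np.float32)),t.mean(0),len(t))
    g=P[(P[...,2]>.2)&(P[...,0]>.55)&(P[...,0]<.75)&(abs(P[...,1]-.07)<.08)]; print('high',len(g),g.mean(0) if len(g) else '')
E
```

```text
t: 22.78
eef_pos: [0.5505, 0.054, 0.2492]
ee_rot: [3.141, 0.001, -2.957]
force: [-0.4, -0.0, -0.7]
width: 0.0512
gripper_force: 0.0
[0.5505 0.0539 0.2486] [ 3.1413e+00 -6.0000e-04 -2.9572e+00]
rims ((0.5502342581748962, 0.05410321056842804), (0.08240710943937302, 0.23439593613147736), 10.3539400100708) 2632 station-rel -0.0009670667290641206 8.250702004091237e-05
scene L0 ((0.4936929941177368, 0.3816068470478058), 0.013489437289536) [0.49477349 0.38248216 0.06879692] 82
scene L2 ((0.44405338168144226, 0.27013689279556274), 0.013280333019793034) [0.44474664 0.27108827 0.0686206 ] 69
scene pink ((0.5450577139854431, 0.2628379166126251), 0.012876421213150024) [0.54606972 0.26353859 0.06856476] 69
high 6530 [0.57872769 0.08372286 0.52431643]
side L0 ((0.48969951272010803, 0.37985894083976746), 0.012477265670895576) [0.48978338 0.37923916 0.06892281] 25
side L2 ((0.4395992159843445, 0.2703362703323364), 0.014148933812975883) [0.43874118 0.26645751 0.06975871] 30
side pink ((0.5428879857063293, 0.2592790126800537), 0.013802074827253819) [0.54123344 0.25952269 0.06888196] 27
high 1250 [0.56725847 0.02477698 0.50609039]
```

View pics/w4.png

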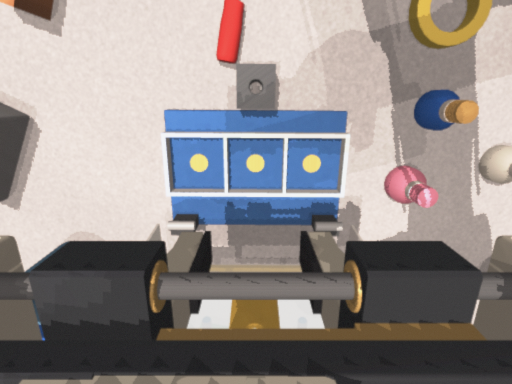

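```bash
python3 -m crank '[[[0.7,2,0,0],[1.4,4,0,0],[2,6.5,0,0],[2.68,9.27,1,0],[2.68,9.27,2,0],[2.68,9.27,2,0],[2.68,9.27,2,0],[2.68,9.27,2,0]]]'
cat > l.py <<'E'
import sys
from m import *
x,y=map(float,sys.argv[1:3]); im,d,C,K=grab('wrist'); T,s=pose(); print(T[:3,3].round(4),s['ee_rot'].round(4),s['q'].round(2),s['width']); P=cloud(d,C,K)
t=loc([P],[im],x,y,.05,.062,.08)[0]; c=cv2.minEnclosingCircle(t[:,:2].astype(np.float32)); print(c,t[:,2].max(),len(t))
t=loc([P],[im],x,y,.05,.069,.08)[0]; c=cv2.minEnclosingCircle(t[:,:2].astype(np.float32)); print(c,len(t)); b=loc([P],[im],x,y,.04,.005,.045)[0]; print('body range',np.percentile(b,[1,99],axis=0).round(3).tolist())
m=(np.hypot(P[...,0]-x,P[...,1]-y)<.035)&(P[...,2]>.012)&(P[...,2]<.03); print('colour',np.median(im[m],0))
print('shift units (xy to lamp)',rel([c[0][0],c[0][1],T[2,3]]))
E
python3 l.py .442 .2695
```

```text
t: 23.92
eef_pos: [0.4437, 0.2692, 0.2]
ee_rot: [3.141, 0.001, -2.958]
force: [-0.1, -0.9, -0.5]
width: 0.0523
gripper_force: 0.0
[0.4436 0.2692 0.2   ] [ 3.1408e+00  1.2000e-03 -2.9584e+00] [ 0.92  0.12 -0.37  0.   -1.08 -2.31] 0.05258059068973941
((0.440952330827713, 0.2688249945640564), 0.012494799681007862) 0.07368400153157739 473
((0.43994879722595215, 0.2686665654182434), 0.011386452242732048) 304
body range [[0.416, 0.245, 0.009], [0.458, 0.292, 0.043]]
colour [ 48.  84. 145.]
shift units (xy to lamp) [ 0.15  0.01 -0.  ]
```

```bash
python3 -m crank '[[[0.08,0,2,0],[0.08,0,4,0],[0.08,0,5.6,0],[0.08,0,6.4,0],[0.08,0,6.4,0],[0.08,0,6.4,0]]]'
python3 -m crank '[[[0,0,0,0],[0,0,0,0],[0,0,0,0],[0,0,0,0],[0,0,0,0]]]' 1 15
python3 -m crank '[[[0,0,-1,0],[0,0,-3,0],[0,0,-4.5,0],[0,0,-5,0],[0,0,-5,0]]]'
```

```text
t: 24.72
eef_pos: [0.4418, 0.2696, 0.0403]
ee_rot: [3.141, 0.001, -2.957]
force: [0.3, 0.3, -0.4]
width: 0.0529
gripper_force: 0.0
t: 25.35
eef_pos: [0.4411, 0.2693, 0.0394]
ee_rot: [3.141, 0.0, -2.957]
force: [-0.6, -0.1, 4.4]
width: 0.0255
gripper_force: 15.0
t: 25.98
eef_pos: [0.4408, 0.2693, 0.1642]
ee_rot: [3.141, 0.001, -2.957]
force: [-0.1, -0.2, -1.6]
width: 0.0258
gripper_force: 15.0
```

```bash
python3 -m crank '[[[-1,-2,0,0],[-2,-4,0,0],[-2.73,-6.23,0,0],[-2.73,-6.23,0,0],[-2.73,-6.23,0,0],[-2.73,-6.23,0,0],[-2.73,-6.23,1.5,0],[-2.73,-6.23,3,0],[-2.73,-6.23,4,0],[-2.73,-6.23,4.4,0],[-2.73,-6.23,4.4,0],[-2.73,-6.23,4.4,0]]]'
python3 - <<'E'
from h import *
T,s=pose();print(T[:3,3],s['force'])
E
```

```text
t: 27.48
eef_pos: [0.5372, 0.1293, 0.0552]
ee_rot: [3.141, 0.002, -2.956]
force: [0.7, -0.9, -1.2]
width: 0.0257
gripper_force: 15.0
[0.53721032 0.1293186  0.05520227] [ 0.73198126 -0.85034635 -1.16884954]
```

```bash
python3 -m crank '[[[0,0,0.06,0],[0,0,0.12,0],[0,0,0.12,0],[0,0,0.12,0]]]'
python3 -m crank '[[[0,0,0,0],[0,0,0,0],[0,0,0,0],[0,0,-1,0],[0,0,-3,0],[0,0,-5,0],[0,0,-6,0],[0,0,-6,0]]]' 0.4
python3 -m crank '[[[0,2,0,0],[0,4.5,0,0],[0,7,0,0],[-0.1,9,0,0],[-0.1,10.2,0,0],[-0.1,10.2,0,0],[-0.1,10.2,0,0],[-0.1,10.2,0,0]]]'
python3 l.py .492 .381
```

```text
t: 27.98
eef_pos: [0.5369, 0.1287, 0.0514]
ee_rot: [3.141, 0.001, -2.957]
force: [-0.3, 0.3, 2.7]
width: 0.0256
gripper_force: 15.0
t: 28.98
eef_pos: [0.5376, 0.1291, 0.2035]
ee_rot: [3.14, 0.004, -2.957]
force: [0.2, -0.8, -0.5]
width: 0.0528
gripper_force: 0.0
t: 29.98
eef_pos: [0.4925, 0.3786, 0.201]
ee_rot: [-3.141, -0.0, -2.958]
force: [0.0, -0.9, -0.5]
width: 0.0525
gripper_force: 0.0
[0.4925 0.3786 0.2012] [ 3.1416 -0.     -2.9584] [ 0.97  0.29 -0.15 -0.   -1.13 -2.36] 0.05259899579396093
((0.49132463335990906, 0.38081058859825134), 0.012676246464252472) 0.07338351508739316 476
((0.49104225635528564, 0.380983829498291), 0.011425339616835117) 291
body range [[0.467, 0.357, 0.007], [0.51, 0.404, 0.042]]
colour [190. 173. 157.]
shift units (xy to lamp) [0.04 0.1  0.  ]
```

```bash
python3 -m crank '[[[0.03,0.09,2,0],[0.03,0.09,4,0],[0.03,0.09,5.6,0],[0.03,0.09,6.4,0],[0.03,0.09,6.4,0],[0.03,0.09,6.4,0]]]'
python3 -m crank '[[[0,0,0,0],[0,0,0,0],[0,0,0,0],[0,0,0,0],[0,0,0,0]]]' 1 15
python3 -m crank '[[[0,0,-1,0],[0,0,-3,0],[0,0,-5,0],[0,0,-6.4,0],[0,0,-6.4,0],[0,0,-6.4,0]]]'
python3 -m crank '[[[0,-2,0,0],[0,-4,0,0],[0,-6.5,0,0],[0,-9,0,0],[0,-11.5,0,0],[0,-14,0,0],[0.1,-16.3,0,0],[0.1,-16.3,0,0],[0.1,-16.3,0,0],[0.1,-16.3,0,0],[0.1,-16.3,0,0]]]'
```

```text
t: 30.78
eef_pos: [0.4919, 0.382, 0.0423]
ee_rot: [3.141, 0.001, -2.957]
force: [0.7, -0.3, 0.2]
width: 0.0528
gripper_force: 0.0
t: 31.4
eef_pos: [0.4912, 0.3819, 0.0414]
ee_rot: [3.141, 0.0, -2.957]
force: [-0.4, -0.4, 3.3]
width: 0.0255
gripper_force: 15.0
t: 32.15
eef_pos: [0.4906, 0.3814, 0.2002]
ee_rot: [-3.141, -0.001, -2.957]
force: [1.1, -0.0, -0.7]
width: 0.0257
gripper_force: 15.0
t: 33.52
eef_pos: [0.5633, -0.0181, 0.2009]
ee_rot: [3.142, -0.0, -2.955]
force: [0.5, 1.0, -0.7]
width: 0.0253
gripper_force: 15.0
```

```bash
python3 -m crank '[[[0,-0.1,2,0],[0,-0.1,4,0],[0,-0.1,5.2,0],[0,-0.1,5.7,0],[0,-0.1,5.85,0],[0,-0.1,5.9,0],[0,-0.1,5.9,0],[0,-0.1,5.9,0]]]'
python3 - <<'E'
from h import *
T,s=pose();print(T[:3,3],s['force'])
E
```

```text
t: 34.52
eef_pos: [0.5643, -0.0216, 0.0544]
ee_rot: [3.141, 0.001, -2.957]
force: [0.3, -0.0, -0.5]
width: 0.0259
gripper_force: 15.0
[ 0.56430026 -0.02160347  0.05441846] [ 0.2985738  -0.02249806 -0.54284128]
```

```bash
python3 -m crank '[[[0,0,0.06,0],[0,0,0.06,0]]]'
python3 -m crank '[[[0,0,0,0],[0,0,0,0],[0,0,0,0],[0,0,-1,0],[0,0,-3,0],[0,0,-5,0],[0,1,-7,0],[0,3,-7.8,0],[0,3,-7.8,0],[0,3,-7.8,0]]]' 0.4
python3 - <<'E'
from m import *
im,d,C,K=grab('wrist','w5.png'); T,s=pose(); print(T[:3,3].round(4),s['ee_rot'].round(4)); P=cloud(d,C,K)
for n,x,y in [('bay2',.5365,.1288),('bay0',.5645,-.0206)]:
    t=loc([P],[im],x,y,.04,.075,.1)[0]; print(n,cv2.minEnclosingCircle(t[:,:2].astype(np.float32)),t[:,2].max(),len(t))
im,d,C,K=grab('side','s5.png')
a=cv2.imread('pics/w5.png'); b=cv2.resize(im[100:260,150:310,::-1],(384,384),interpolation=2); o=np.hstack([a,b]); cv2.imwrite('pics/c5.png',cv2.resize(o,(790,339)))
P=cloud(d,C,K); g=P[(P[...,2]>.12)&(P[...,2]<.26)&(P[...,0]>.61)&(P[...,0]<.75)&(P[...,1]>0)&(P[...,1]<.2)]; u=np.array([.983,.184]); X=(g[:,:2]-[.5512,.0542])@u
for z in (.13,.16,.19,.22): k=abs(g[:,2]-z)<.01; print(z,k.sum(),np.percentile(X[k],[5,50,95]).round(3) if k.sum() else '')
E
```

```text
t: 34.78
eef_pos: [0.5644, -0.0217, 0.0533]
ee_rot: [-3.141, 0.001, -2.957]
force: [-2.4, -0.3, 8.5]
width: 0.0252
gripper_force: 15.0
t: 36.02
eef_pos: [0.5497, 0.0521, 0.2466]
ee_rot: [3.142, -0.001, -2.956]
force: [-0.5, -1.0, -1.0]
width: 0.0526
gripper_force: 0.0
[0.5496 0.0516 0.2462] [-3.1413e+00 -1.5000e-03 -2.9571e+00]
bay2 ((0.5368283987045288, 0.12857618927955627), 0.01277460902929306) 0.08587174103024747 375
bay0 ((0.564277172088623, -0.02160302922129631), 0.012607235461473465) 0.08578497937115548 379
0.13 38 [0.086 0.1   0.125]
0.16 78 [0.097 0.139 0.173]
0.19 61 [0.082 0.087 0.092]
0.22 17 [0.087 0.089 0.095]
```

View pics/c5.png

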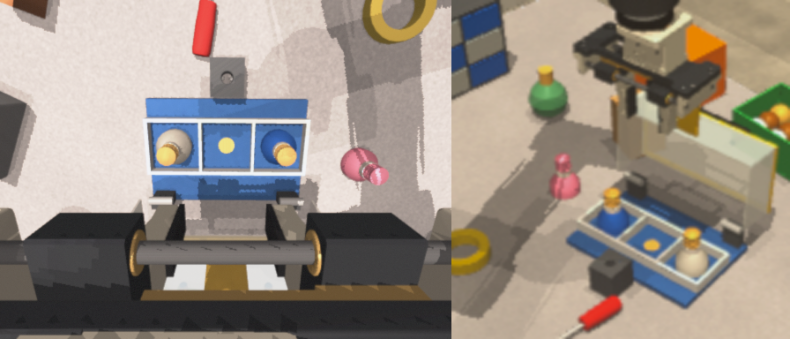

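```bash
python3 -m crank '[[[0,0.09,-1,0],[0,0.09,-1.1,0],[-1.5,0.09,-1.1,0],[-3,0.09,-1.1,0],[-5.4,0.09,-1.1,0],[-5.4,0.09,-1.1,0],[-5.4,0.09,-1.1,0],[-5.4,0.09,0.8,0],[-5.4,0.09,2.36,0],[-5.4,0.09,2.36,0],[-5.4,0.09,2.36,0]]]' 1
python3 -m crank '[[[0.4,0,0,0],[0.8,0,0,0],[1.2,0,0,0],[1.5,0,0,0],[1.8,0,0,0],[2.1,0,0,0],[2.4,0,0,0],[2.7,0,0,0],[3.0,0,0,0]]]'
```

```text
t: 37.5
eef_pos: [0.683, 0.0788, 0.1906]
ee_rot: [-3.141, 0.003, -2.957]
force: [0.8, -1.2, 0.5]
width: 0.0007
gripper_force: 0.0
t: 38.62
eef_pos: [0.6079, 0.0651, 0.1875]
ee_rot: [-3.142, -0.001, -2.957]
force: [3.0, 0.5, -0.7]
width: 0.0006
gripper_force: 1.2
```

```bash
python3 -m crank '[[[0.3,0,0,0],[0.6,0,0,0],[0.9,0,0,0],[1.2,0,0,0],[1.5,0,0,0],[1.8,0,0,0],[2.1,0,0,0],[2.4,0,0,0],[2.6,0,0,0],[2.6,0,0,0]]]'
python3 -m crank '[[[-0.4,0,0,0],[-0.6,0,-1,0],[-0.6,0,-2.5,0],[-3,0,-2.7,0],[-3,0,-2.7,0],[-3,0,-2.7,0]]]'
python3 - <<'E'
from m import *
u=np.array([.983,.184]); v=np.array([-.184,.983])
for n in ['scene','side']:
    im,d,C,K=grab(n,n+'6.png'); P=cloud(d,C,K); T,s=pose()
    g=(P[...,2]>.12)&(P[...,2]<.24)&(P[...,0]>.5)&(P[...,0]<.75)&(P[...,1]>-.05)&(P[...,1]<.2)
    b=g&blk(im.astype(int)); X=(P[...,:2]-[.5512,.0542])@u; Y=(P[...,:2]-[.5512,.0542])@v; b&=abs(Y)<.06
    print(n,b.sum(),np.median(X[b]),np.percentile(P[...,2][b],[10,50,90]),np.percentile(X[b],[10,90]),np.percentile(Y[b],[2,98]))
    yl=g&yel(im.astype(int)); print('yel',yl.sum(),np.percentile(X[yl],[2,50,98]).round(3),np.percentile(P[...,2][yl],[2,50,98]).round(3))
print(T[:3,3])
E
```

```text
t: 39.88
eef_pos: [0.544, 0.0531, 0.1881]
ee_rot: [-3.142, -0.001, -2.957]
force: [0.5, -0.1, 0.3]
width: 0.0005
gripper_force: 0.0
t: 40.62
eef_pos: [0.6185, 0.0669, 0.2543]
ee_rot: [-3.141, -0.002, -2.958]
force: [-0.4, -0.7, 0.2]
width: 0.0003
gripper_force: 0.0
scene 119 0.09114795037430219 [0.17491067 0.19024009 0.19342385] [0.06797515 0.09568403] [-0.0506694   0.05440345]
yel 467 [-0.028  0.05   0.093] [0.128 0.183 0.204]
  return _methods._mean(a, axis=axis, dtype=dtype,
  ret = ret.dtype.type(ret / rcount)
Traceback (most recent call last):
IndexError: index -1 is out of bounds for axis 0 with size 0
```

```bash
python3 -m crank '[[[-0.5,0,0,-2],[-1.02,0,0,-4],[-1.02,0,0,-6],[-1.02,0,0,-8],[-1.02,0,0,-10],[-1.02,0,0,-12],[-1.02,0,0,-14],[-1.02,0,0,-16],[-1.02,0,0,-18],[-1.02,0,0,-18],[-1.02,0,0,-18]]]' 0.77
python3 - <<'E'
from m import *
im,d,C,K=grab('wrist','w7.png'); T,s=pose(); print(T[:3,3].round(4),s['ee_rot'].round(4),s['width']); P=cloud(d,C,K)
u=np.array([.983,.184]); v=np.array([-.184,.983]); X=(P[...,:2]-[.5512,.0542])@u; Y=(P[...,:2]-[.5512,.0542])@v
b=(P[...,2]>.17)&(P[...,2]<.2)&(abs(Y)<.05)&(X>.06)&(X<.13)&blk(im.astype(int)); print(b.sum(),np.percentile(X[b],[5,50,95]).round(4),np.percentile(P[...,2][b],[50,95]))
p=(T[:2,3]-[.5512,.0542]); print('tcp station',p@u,p@v)
E
```

```text
t: 42.1
eef_pos: [0.6432, 0.0717, 0.2559]
ee_rot: [-3.141, 0.0, -1.39]
force: [-0.9, -0.1, 0.3]
width: 0.0202
gripper_force: 0.0
[0.6433 0.0717 0.2558] [-3.1413e+00  1.0000e-04 -1.3895e+00] 0.02006765649654652
827 [0.0796 0.0908 0.094 ] [0.19280815 0.19413492]
tcp station 0.09377077638870275 0.00027513454901106557
```

```bash
python3 -m crank '[[[0,0.13,1,0],[0,0.13,2,0],[0,0.13,2.7,0],[0,0.13,3.15,0],[0,0.13,3.15,0],[0,0.13,3.15,0]]]'
python3 -m crank '[[[0,0,0,0],[0,0,0,0],[0,0,0,0],[0,0,0,0]]]' 1 25
```

```text
t: 42.9
eef_pos: [0.6409, 0.0712, 0.1777]
ee_rot: [-3.14, -0.0, -1.386]
force: [-0.1, 0.0, -0.0]
width: 0.0203
gripper_force: 0.0
t: 43.4
eef_pos: [0.6408, 0.0712, 0.1776]
ee_rot: [-3.14, -0.0, -1.386]
force: [-1.2, -0.7, 4.9]
width: 0.0093
gripper_force: 25.0
```

```bash
python3 -m crank '[[[0,0.23,-0.02,0],[0,0.47,-0.03,0],[0,0.71,-0.03,0],[0,0.96,-0.03,0],[0,1.2,0,0],[0,1.45,0.02,0],[0,1.7,0.06,0],[0,1.94,0.11,0],[0,2.18,0.17,0],[0,2.41,0.24,0],[0,2.64,0.33,0],[0,2.87,0.42,0]]]'
python3 -m crank '[[[0,0.22,0.1,0],[0,0.44,0.21,0],[0,0.66,0.33,0],[0,0.87,0.46,0],[0,1.07,0.6,0],[0,1.27,0.75,0],[0,1.27,0.75,0]]]'
```

```text
t: 44.9
eef_pos: [0.5692, 0.0582, 0.166]
ee_rot: [3.141, 0.0, -1.386]
force: [-0.4, 5.9, 2.5]
width: 0.0088
gripper_force: 25.0
t: 45.78
eef_pos: [0.5371, 0.0521, 0.1465]
ee_rot: [3.139, 0.001, -1.387]
force: [0.0, 5.7, -2.6]
width: 0.0091
gripper_force: 25.0
```

```bash
python3 -m crank '[[[0,0.1,0.08,0],[0,0.19,0.16,0],[0,0.28,0.24,0],[0,0.37,0.32,0],[0,0.46,0.41,0],[0,0.54,0.49,0],[0,0.6,0.55,0],[0,0.65,0.6,0],[0,0.69,0.65,0],[0,0.69,0.65,0]]]'
python3 - <<'E'
from h import *
T,s=pose();print(T[:3,3],s['force'])
E
```

```text
t: 47.02
eef_pos: [0.5215, 0.0492, 0.1314]
ee_rot: [-3.141, 0.0, -1.386]
force: [0.8, 5.5, 3.6]
width: 0.0092
gripper_force: 25.0
[0.52151415 0.0492128  0.13140289] [0.7862566  5.52392656 3.5631336 ]
```

```bash
for i in 1 2; do python3 -m crank '[[[0,0.02,0.03,0],[0,0.02,0.06,0],[0,0.02,0.06,0],[0,0.02,0.06,0]]]'; done
```

```text
t: 47.52
eef_pos: [0.5215, 0.0492, 0.1312]
ee_rot: [-3.14, 0.0, -1.386]
force: [-3.3, 5.8, 12.6]
width: 0.009
gripper_force: 25.0
t: 48.02
eef_pos: [0.5216, 0.0492, 0.131]
ee_rot: [-3.138, -0.0, -1.385]
force: [-4.7, 6.2, 23.3]
width: 0.0092
gripper_force: 25.0
```

```bash
python3 -m crank '[[[0,0,-0.1,0],[0,0,-0.1,0]]]'
python3 -m crank '[[[0,0,0,0],[0,0,0,0],[0,0,0,0],[0,0,-1,0],[0,0,-3,0],[0,0,-4.5,0],[0,0,-4.5,0]]]' 0.5
python3 -m crank '[[[2,1,0,-2],[4,2,0,-4],[6,3.5,0,-6],[8,5,0,-8],[10.4,6.9,0,-10],[10.4,6.9,0,-12],[10.4,6.9,0,-14],[10.4,6.9,0,-16],[10.4,6.9,0,-18],[10.4,6.9,0,-18],[10.4,6.9,0,-18],[10.4,6.9,0,-18]]]'
python3 - <<'E'
from m import *
im,d,C,K=grab('wrist','w8.png'); T,s=pose(); print(T[:3,3].round(4),s['ee_rot'].round(4)); P=cloud(d,C,K)
p=loc([P],[im],.4,-.2388,.03,.09,.108)[0]; c=cv2.minEnclosingCircle(p[:,:2].astype(np.float32)); print('pin',c,p[:,2].max(),rel([*c[0],.072]))
im,d,C,K=grab('side'); P=cloud(d,C,K)
y=loc([P],[im],.555,.06,.2,.09,.125,yel)[0]; print('guard yel z',np.percentile(y[:,2],[5,50,95]),len(y)); p=loc([P],[im],.4,-.2388,.03,.09,.108)[0];print('pin side',cv2.minEnclosingCircle(p[:,:2].astype(np.float32)))
b=loc([P],[im],.521,.0495,.06,.125,.16)[0]; print('bar',b[:,2].max())
E
```

```text
t: 48.28
eef_pos: [0.5215, 0.0492, 0.1313]
ee_rot: [-3.139, 0.0, -1.386]
force: [3.9, 4.8, 2.8]
width: 0.009
gripper_force: 25.0
t: 49.15
eef_pos: [0.5219, 0.049, 0.2463]
ee_rot: [-3.137, 0.001, -1.386]
force: [0.2, 0.7, -0.4]
width: 0.0439
gripper_force: 0.0
t: 50.65
eef_pos: [0.3986, -0.2384, 0.2431]
ee_rot: [-3.141, 0.0, 0.182]
force: [-0.4, -0.3, -0.6]
width: 0.0438
gripper_force: 0.0
[ 0.3987 -0.2384  0.2432] [-3.1415e+00  2.0000e-04  1.8280e-01]
pin ((0.39973652362823486, -0.23906882107257843), 0.010890349745750427) 0.10340696357990181 [0.04 0.04 6.85]
guard yel z [0.10374307 0.10836079 0.11211124] 111
pin side ((0.39860403537750244, -0.23761087656021118), 0.011823692359030247)
bar 0.15020442947949064
```

```bash
python3 -m crank '[[[0.08,0.03,2,0],[0.08,0.03,4,0],[0.08,0.03,5.8,0],[0.08,0.03,6.7,0],[0.08,0.03,7,0],[0.08,0.03,7,0],[0.08,0.03,7,0]]]'
python3 -m crank '[[[0,0,0,0],[0,0,0,0],[0,0,0,0],[0,0,0,0]]]' 1 50
python3 -m crank '[[[0,0,-0.5,0],[0,0,-1,0],[0,0,-2,0],[0,0,-3.5,0],[0,0,-5.5,0],[0,0,-5.5,0],[0,0,-5.5,0]]]'
python3 -m crank '[[[1,-2.5,0,0],[2,-5,0,0],[3,-7.5,0,0],[4.2,-10.3,0,0],[4.2,-10.3,0,0],[4.2,-10.3,0,0],[4.2,-10.3,0,0],[4.2,-10.3,0,0]]]'
python3 - <<'E'
from m import *
T,s=pose(); print(rel([.458,.0369,.115]),s['q'].round(3))
im,d,C,K=grab('wrist','w9.png'); P=cloud(d,C,K)
im2,d2,C2,K2=grab('side')
a=im[100:300,170:350]; u,v=proj([.458,.037,.12],C2,K2).astype(int); b=im2[v-50:v+50,u-45:u+45]
cv2.imwrite('pics/c9.png',np.hstack([cv2.resize(a,(390,433)),cv2.resize(b,(390,433),interpolation=2)])[:,:,::-1])
E
```

```text
t: 51.62
eef_pos: [0.4018, -0.2389, 0.0694]
ee_rot: [3.141, -0.002, 0.185]
force: [0.7, 0.9, -0.5]
width: 0.0439
gripper_force: 0.0
t: 52.12
eef_pos: [0.4011, -0.2388, 0.0686]
ee_rot: [3.141, -0.0, 0.185]
force: [-0.8, 2.0, 4.9]
width: 0.0207
gripper_force: 50.0
t: 53.0
eef_pos: [0.4005, -0.2386, 0.2061]
ee_rot: [-3.141, -0.001, 0.184]
force: [-0.3, 0.9, -1.5]
width: 0.0209
gripper_force: 50.0
t: 54.0
eef_pos: [0.4564, 0.0327, 0.2054]
ee_rot: [3.141, 0.001, 0.183]
force: [-0.2, 0.0, -0.8]
width: 0.0211
gripper_force: 50.0
[ 0.1  -0.15  3.62] [ 0.504  0.01  -0.477 -0.    -1.085  1.25 ]
```

View pics/c9.png

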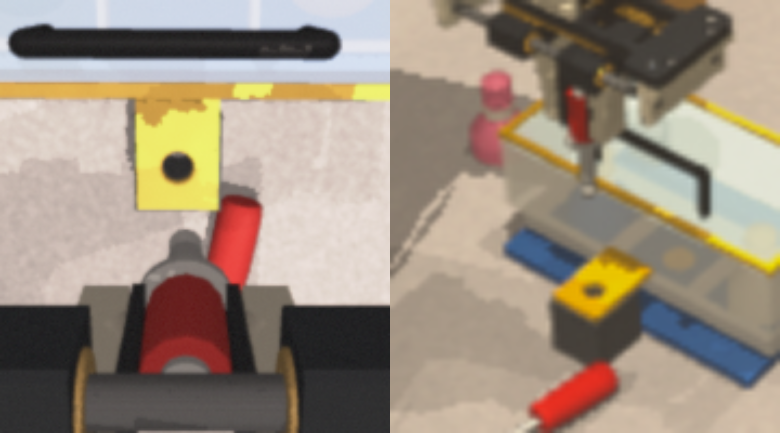

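```bash
python3 -m crank '[[[0.1,-0.15,1,0],[0.1,-0.15,2,0],[0.1,-0.15,3,0],[0.1,-0.15,3.3,0],[0.1,-0.15,3.3,0],[0.1,-0.15,3.3,0],[0.1,-0.15,3.3,0]]]'
python3 - <<'E'
from h import *
print(rel([.458,.0369,.100]))
E
```

```text
t: 54.98
eef_pos: [0.4592, 0.038, 0.1242]
ee_rot: [-3.141, -0.002, 0.184]
force: [0.4, 0.0, -1.8]
width: 0.0207
gripper_force: 50.0
[-0.06  0.03  0.97]
```

```bash
python3 -m crank '[[[-0.04,0.03,0.2,0],[-0.04,0.03,0.4,0],[-0.04,0.03,0.6,0],[-0.04,0.03,0.8,0],[-0.04,0.03,1,0],[-0.04,0.03,1,0]]]'
python3 - <<'E'
from h import *
T,s=pose();print(T[:3,3],s['force'])
E
```

```text
t: 55.72
eef_pos: [0.4575, 0.0367, 0.0978]
ee_rot: [3.141, 0.001, 0.184]
force: [0.6, 0.4, -0.8]
width: 0.0208
gripper_force: 50.0
[0.4574888  0.03668683 0.09779659] [ 0.63667775  0.37636747 -0.81635421]
```

```bash
python3 -m crank '[[[0,0,0.2,0],[0,0,0.4,0],[0,0,0.6,0],[0,0,0.8,0],[0,0,1,0],[0,0,1.2,0],[0,0,1.35,0],[0,0,1.38,0],[0,0,1.38,0],[0,0,1.38,0]]]' 1 60
```

```text
t: 56.98
eef_pos: [0.4577, 0.0368, 0.0645]
ee_rot: [3.141, -0.0, 0.185]
force: [-4.7, 0.1, 12.8]
width: 0.0211
gripper_force: 60.0
```

```bash
python3 -m crank '[[[0,0,0.05,0],[0,0,0.1,0],[0,0,0.1,0],[0,0,0.1,0]]]'
python3 -m crank '[[[0,0,0.05,0],[0,0,0.1,0],[0,0,0.1,0],[0,0,0.1,0]]]'
```

```text
t: 57.48
eef_pos: [0.4579, 0.0368, 0.0642]
ee_rot: [3.141, -0.001, 0.186]
force: [-15.8, 1.8, 41.7]
width: 0.0211
gripper_force: 60.0
t: 57.98
eef_pos: [0.4581, 0.0368, 0.0639]
ee_rot: [3.141, -0.002, 0.187]
force: [-27.7, 1.4, 72.6]
width: 0.0209
gripper_force: 60.1
```

```bash
python3 -m crank '[[[0,0,-0.15,0],[0,0,-0.25,0],[0,0,-0.25,0]]]'
python3 -m crank '[[[0,0,0,0],[0,0,0,0],[0,0,0,0],[0,0,-1,0],[0,0,-3,0],[0,0,-5,0],[0,0,-7.4,0],[0,0,-7.4,0]]]' 0.5
python3 -m crank '[[[0,2.5,0,0],[0.5,5,0,0],[1,7.5,0,0],[1.5,10,0,0],[2,12.5,0,0],[2.5,15,0,0],[2.5,15.1,0,0],[2.5,15.1,0,0],[2.5,15.1,0,0],[2.5,15.1,0,0]]]'
python3 - <<'E'
from m import *
im,d,C,K=grab('wrist','w10.png'); T,s=pose(); print(T[:3,3].round(4),s['ee_rot'].round(4),s['q'].round(2)); P=cloud(d,C,K); np.savez('/tmp/w10',im=im,d=d,C=C,K=K)
t=loc([P],[im],.589,-.3235,.04,.085,.115)[0]; r=cv2.minAreaRect(t[:,:2].astype(np.float32)); print('bar',r,t[:,2].max(),len(t))
t=loc([P],[im],.589,-.3235,.06,.1,.115)[0]; r=cv2.minAreaRect(t[:,:2].astype(np.float32)); print('bartop',r)
t=loc([P],[im],.589,-.3235,.12,.054,.0655)[0]; print('box',cv2.minAreaRect(t[:,:2].astype(np.float32)))
i=im.astype(int); m=(i[...,0]>120)&(i[...,1]<70)&(i[...,2]<70)&(abs(P[...,0]-.589)<.065)&(abs(P[...,1]+.3235)<.065); print('red',m.sum(),P[m].mean(0))
q=P[m][:,:2]; print(cv2.minAreaRect(q.astype(np.float32)))
im2,d2,C2,K2=grab('side','s10.png'); P2=cloud(d2,C2,K2); p=loc([P2],[im2],.458,.037,.03,.085,.11)[0]; print('pin',p[:,2].max(),len(p))
cv2.imwrite('pics/c10.png',cv2.resize(im[60:260,150:400,::-1],None,fx=3,fy=3,interpolation=2)[:600])
E
```

```text
t: 58.35
eef_pos: [0.4578, 0.0369, 0.0649]
ee_rot: [-3.141, -0.0, 0.184]
force: [0.3, 0.2, -1.5]
width: 0.0213
gripper_force: 60.0
t: 59.35
eef_pos: [0.4603, 0.0376, 0.255]
ee_rot: [-3.14, -0.009, 0.185]
force: [0.7, -0.0, -1.9]
width: 0.0438
gripper_force: 0.0
t: 60.6
eef_pos: [0.5885, -0.3215, 0.2508]
ee_rot: [3.141, -0.001, 0.186]
force: [-0.6, -0.7, 1.3]
width: 0.0438
gripper_force: 0.0
[ 0.5885 -0.3216  0.2508] [ 3.1412e+00 -1.0000e-03  1.8600e-01] [-0.21  0.34  0.04 -0.   -1.27  1.97]
bar ((0.5883902907371521, -0.3259948790073395), (0.010211588814854622, 0.04172410070896149), 71.69324493408203) 0.1052489295742422 439
bartop ((0.5882453322410583, -0.3260970115661621), (0.009944000281393528, 0.04153427481651306), 71.2427978515625)
box ((0.5879124999046326, -0.32650578022003174), (0.13069714605808258, 0.1299472451210022), 73.91752624511719)
red 15 [ 0.55660617 -0.3608637   0.06402594]
((0.558360755443573, -0.3583817481994629), (0.015550648793578148, 0.0040157148614525795), 51.82491683959961)
pin 0.10056736117668219 38
```

View pics/c10.png

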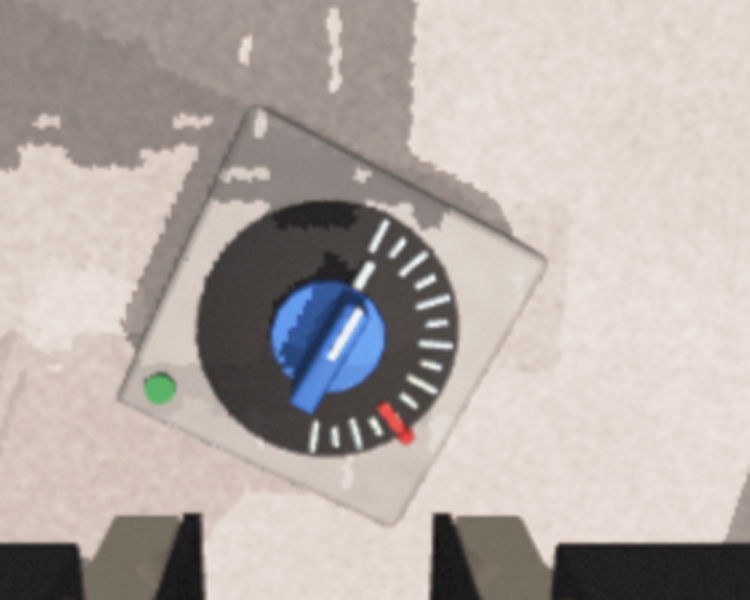

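```bash
python3 -m crank '[[[-0.03,0.18,1,2],[-0.03,0.18,2,4],[-0.03,0.18,3,5.83],[-0.03,0.18,5,5.83],[-0.03,0.18,6.4,5.83],[-0.03,0.18,6.8,5.83],[-0.03,0.18,6.8,5.83],[-0.03,0.18,6.8,5.83]]]'
python3 -m crank '[[[0,0,0,0],[0,0,0,0],[0,0,0,0],[0,0,0,0],[0,0,0,0]]]' 1 15
python3 - <<'E'
from m import *
z=np.load('/tmp/w10.npz'); im,C,K=z['im'].astype(int),z['C'],z['K']; c=np.array([.5882,-.3263])
v,u=np.mgrid[:384,:512]; R=np.stack([(u-K[0,2])/K[0,0],(v-K[1,2])/K[1,1],np.ones(u.shape)],-1)@C[:3,:3].T
def pl(h): return C[:3,3]+R*((h-C[2,3])/R[...,2])[...,None]
for h in (.0605,.062,.064):
    Q=pl(h)[...,:2]-c; r=np.hypot(*np.moveaxis(Q,-1,0)); m=(r<.06)&(im[...,0]-im[...,1]>50)&(im[...,0]-im[...,2]>50)
    a=np.degrees(np.arctan2(Q[m].mean(0)[1],Q[m].mean(0)[0])); w=(r<.038)&(r>.024)&(im.min(-1)>150); print(h,m.sum(),'mark az',a,'r',r[m].mean(), 'ptr white', np.degrees(np.arctan2(*Q[w].mean(0)[::-1])),w.sum())
E
```

```text
t: 61.7
eef_pos: [0.5898, -0.3276, 0.0821]
ee_rot: [3.142, -0.003, -0.324]
force: [0.4, 0.1, -0.2]
width: 0.0439
gripper_force: 0.0
t: 62.32
eef_pos: [0.5891, -0.3259, 0.0803]
ee_rot: [-3.14, -0.0, -0.324]
force: [0.7, 7.4, 3.8]
width: 0.0099
gripper_force: 15.0
0.0605 71 mark az -133.20512845900782 r 0.04699069090565472 ptr white -32.54932693548434 40
0.062 71 mark az -132.96701135601865 r 0.04649040857960818 ptr white -37.65226055173493 41
0.064 71 mark az -132.64143766835227 r 0.04582466629289752 ptr white -43.30644466686664 47
```

```bash
python3 -m crank '[[[0,0,0,1],[0,0,0,2.5],[0,0,0,4],[0,0,0,5.5],[0,0,0,7],[0,0,0,8.5],[0,0,0,10],[0,0,0,11.5],[0,0,0,13],[0,0,0,14.5],[0,0,0,16]]]'
python3 -m crank '[[[0,0,0,1.5],[0,0,0,3],[0,0,0,4.5],[0,0,0,5.7],[0,0,0,6.4],[0,0,0,6.85],[0,0,0,6.85],[0,0,0,6.85]]]'
```

```text
t: 63.7
eef_pos: [0.5892, -0.3258, 0.0803]
ee_rot: [-3.141, 0.002, -1.724]
force: [0.7, 8.5, 4.2]
width: 0.01
gripper_force: 15.0
t: 64.7
eef_pos: [0.5893, -0.3258, 0.0803]
ee_rot: [3.141, 0.002, -2.318]
force: [1.7, 7.2, 3.4]
width: 0.0097
gripper_force: 15.0
```

Release, rise and check from near.

```bash
python3 -m crank '[[[0,0,0,0],[0,0,0,0],[0,0,0,0],[0,0,-1,0],[0,0,-3,0],[0,0,-5,0],[0,0,-5,0],[0,0,-5,0]]]' 0.5
python3 - <<'E'
from m import *
for k in range(1):
    im,d,C,K=grab('wrist','w11.png'); T,s=pose(); print(T[:3,3].round(4),s['ee_rot'].round(4)); P=cloud(d,C,K)
    t=loc([P],[im],.589,-.3262,.04,.098,.115)[0]; r=cv2.minAreaRect(t[:,:2].astype(np.float32)); print('bar',r,len(t))
    c=np.array(r[0]); i=im.astype(int)
    v,u=np.mgrid[:384,:512]; R=np.stack([(u-K[0,2])/K[0,0],(v-K[1,2])/K[1,1],np.ones(u.shape)],-1)@C[:3,:3].T
    for h in (.0605,.0625):
        Q=(C[:3,3]+R*((h-C[2,3])/R[...,2])[...,None])[...,:2]-c; rr=np.hypot(Q[...,0],Q[...,1]); m=(rr<.06)&(i[...,0]-i[...,1]>50)&(i[...,0]-i[...,2]>50)
        if m.sum(): q=Q[m].mean(0); print('mark az',np.degrees(np.arctan2(q[1],q[0])),rr[m].mean(),m.sum())
    uu,vv=proj([.589,-.326,.06],C,K).astype(int); print(uu,vv); a=im[max(vv-90,0):vv+90,max(uu-110,0):uu+110]; cv2.imwrite('pics/c11.png',cv2.resize(a[:,:,::-1],None,fx=3.3,fy=3.3,interpolation=2))
E
```

```text
t: 65.7
eef_pos: [0.5882, -0.3273, 0.2048]
ee_rot: [3.141, 0.0, -2.319]
force: [-0.4, 0.1, -1.2]
width: 0.0436
gripper_force: 0.0
[ 0.5879 -0.3272  0.204 ] [ 3.1401e+00 -4.0000e-04 -2.3188e+00]
bar ((0.5878902673721313, -0.32597222924232483), (0.041282493621110916, 0.009361345320940018), 47.49236297607422) 480
mark az -131.89325095322036 0.04559398932404128 115
mark az -131.89719390366463 0.04584153236450531 115
254 182
```

View pics/c11.png

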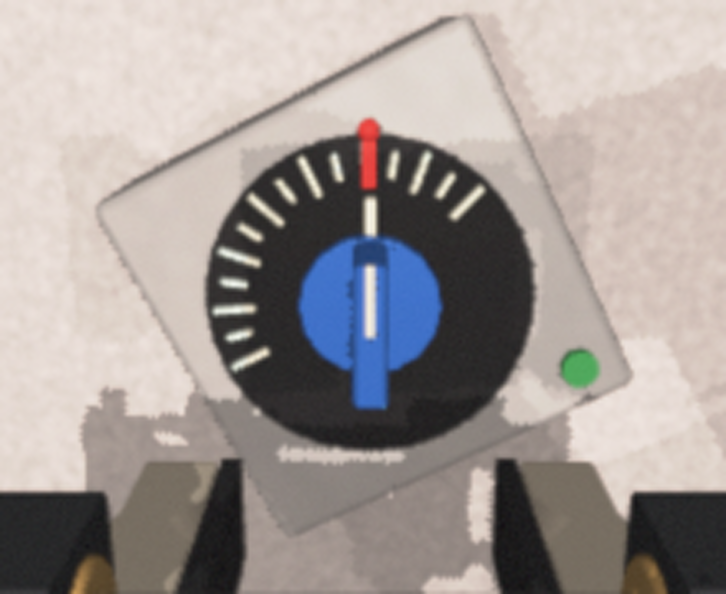

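The pointer meets the red mark at crop (369,180). One last check of the station before handing in.

Run:
```python
from m import *
o=[]
for n,c in [('side',(150,270,160,310)),('scene',(140,310,190,370))]:
    im,d,C,K=grab(n,n+'12.png'); P=cloud(d,C,K); y=loc([P],[im],.555,.06,.2,.09,.125,yel)[0]; p=loc([P],[im],.458,.037,.03,.085,.11)[0]
    print(n,'yel z',np.median(y[:,2]),'pin top',p[:,2].max(),np.percentile(p[:,2],90)); o.append(cv2.resize(im[c[0]:c[1],c[2]:c[3],::-1],(395,360),interpolation=2))
cv2.imwrite('pics/c12.png',np.hstack(o))
```

```text
side yel z 0.10788813151010557 pin top 0.09824334026553339 0.09707504167109345
scene yel z 0.10805279909706489 pin top 0.1007253510440338 0.09705090895841306
```

View pics/c12.png

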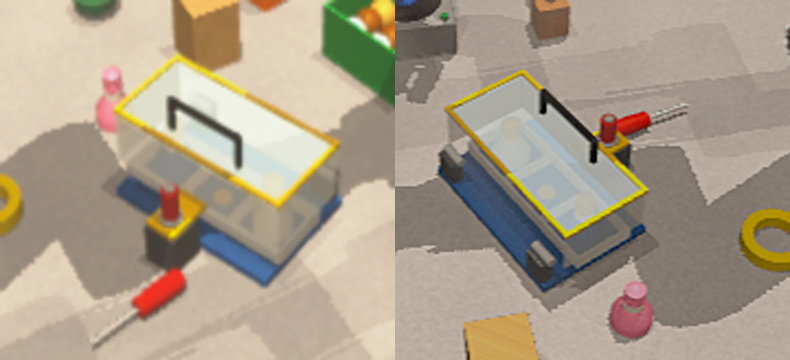

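The guard is down, the pin is home, both lamps stand in the bays and the pink decoy hasn't been moved.

```bash
python3 -c "
from station import arm
print(arm.job_done())"
```

```text
the job is handed in; nothing more can be done
None
```

The job is handed in: the white and blue lamps (no amber one was there) stand in the outer bays, the guard is down on its stop, the pin is fully home, and the dial pointer is within about 1° of the red mark.

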